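Load two mould plates into the latched press rack

TASK

Put both mould plates from the wooden stand into the leaning mould rack, each in the slot of its own handle's colour, pushed fully home to the slot's floor with the slot's spring latch snapped back over the plate's shoulder. A latch is a square hook that overhangs the slot's mouth: push it aside with the edge of the plate you are holding, then slide the plate down past it. Leave the brick strip, the bottle and the spatula alone.

Things in the scene. Friction and masses are not known exactly. Their poses are not given: they have to be found in the camera images.
- plate_yellow_center (a point): Centre, half-way up, of the yellow-handled loose mould plate (0.4 kg): aluminium, 12 mm thick (x), 150 wide (y), 80 tall (z), same either way round. A handle 20 (x) x 40 (y) x 45 mm tall stands mid-way on its upper edge; 125 mm in all. From here: bottom edge 62.5 mm down, shoulders 17.5 up, handle centre 40 up. Starts upright in the stand; grip across the handle's 40 mm.
- plate_blue_center (a point): The same point of the blue-handled mould plate, otherwise alike.
- stand: Wooden stand fixed on the table, 150 (x) x 176 (y) x 44 mm, origin centre of its underside. Two grooves along y, at x = -35 and +35 mm, floor 10 mm up, 16 mm wide. Either plate may be in either groove, handle up.
- cradle: Leaning upper part of the fixed rack, origin mid-length on the yellow slot's floor. z points out of the slots, 30 degrees from vertical, towards the robot; y along the slots; x across them, away from the robot and up. Slots are channels 16 mm wide (x), aluminium walls 46 mm high with flared lips to 56, and 156 mm between steel end stops (50 mm high).
- slot_yellow (a point): Nominal middle of the yellow slot (nearer the robot), on its floor, axes as the cradle's. End stops and latch form one shoe, clamped by hand up to 10 mm either way along y from this point, differently in each slot. This offset is not reported: feel for it against the hook.
- slot_blue (a point): The same point of the blue slot, 60 mm along the cradle's x from the yellow one. Each slot has hook and stripe of its colour.
- latch_yellow (a joint): Angle of the yellow latch, a spring lever at the slot's +y end: 0 closed, 0.40 rad fully aside. Closed, its square hook, 14 mm wide, reaches in to y = 63 mm from the shoe's middle, at z = 82.5 to 102.5 mm over the floor. It must go 12 mm (0.15 rad) towards +y to let a centred plate pass: 3 N to start, 5 N there. It springs back; pressing down does not open it.
- latch_blue (a joint): Angle of the blue slot's latch, likewise.
- strip_mid (a point): Middle of a loose strip of pressed sand-coloured bricks, 24 x 125 x 14 mm. Bystander.
- release_mid (a point): Middle of a standing bottle, 56 mm across, 130 mm high. Bystander.
- spatula_grip (a point): Grip of a spatula 240 mm long lying on the table. Bystander.
Things that resemble listed ones, but are neither listed nor needed, are in the scene too. What is shaped like the part that bears plate_blue_center but purple is not meant.

How it is judged:
At the end, for the whole second after the job is handed in: Each plate rests in the slot of its colour: centre 59.5 to 65.5 mm above the slot floor along its z, within 4 mm of it in x and 18 mm in y, z axes within 0.1 rad, that latch closed (below 0.03 rad), nothing moving (x of plate_yellow_center in the frame of slot_yellow between -0.004 and 0.004 m and y of plate_yellow_center in the frame of slot_yellow between -0.018 and 0.018 m and z of plate_yellow_center in the frame of slot_yellow between 0.0595 and 0.0655 m and angle between the z axis of plate_yellow_center and the z axis of slot_yellow, either way round below 0.1 rad and value of joint each of latch_yellow, latch_blue below 0.03 rad and velocity of joint each of latch_yellow, latch_blue below 0.05 rad/s and linear speed of each of plate_yellow, plate_blue below 0.01 m/s and x of plate_blue_center in the frame of slot_blue between -0.004 and 0.004 m and y of plate_blue_center in the frame of slot_blue between -0.018 and 0.018 m and z of plate_blue_center in the frame of slot_blue between 0.0595 and 0.0655 m and angle between the z axis of plate_blue_center and the z axis of slot_blue, either way round below 0.1 rad); the robot touches nothing.
It fails at once if the brick strip is moved by more than 30 mm (distance of strip_mid from where it was at the start of the episode above 0.03 m).
It fails at once if the bottle is moved by more than 30 mm (distance of release_mid from where it was at the start of the episode above 0.03 m).
It fails at once if the spatula is moved by more than 30 mm (distance of spatula_grip from where it was at the start of the episode above 0.03 m).
It also fails if it takes over 66 s, if anything falls off the work surface, if the arm or the gripper's body presses on something with over 40 N, if the wrist force passes 120 N, or if a joint passes its speed limit or range.

ROBOT

A 6-joint arm with a two-finger parallel gripper is mounted at the origin on the work surface. World frame = base frame: x ahead of the robot, y to its left, z up, the work surface at z = 0. Lengths are in m, angles in rad, forces in N, time in s.
With the tool pointing down it reaches from about 0.275 to 0.75 m from the base axis. Payload 10.2 kg.
Tool frame: the origin (TCP) lies midway between the tips of the shut fingers; the grasp point (between the pads) lies 19 mm behind it (env.hold_point_z is the distance from the TCP to the grasp point, in m); x points along the fingers, z is the direction in which the jaws open and shut, and the axes are right-handed (so a half turn about x gives the same grasp; the last joint's range is limited). The gripper opens to 85 mm and grips with 20 to 120 N. Pads are 22 mm wide; open, the fingers measure 114 mm over their backs; the gripper's body (76 mm by 85 mm) begins 54 mm behind the grasp point. The pads swing forward as they close: fully open they stand 13 mm farther back than shut.
Start: joints at [1.027, 0.313, 1.498, -0, 1.331, -0.223], TCP at [0.166, 0.498, 0.231] pointing down, gripper open.
Joint ranges: [-2.94, 2.94], [-0.97, 2.17], [0.19, 2.56], [-1.23, 4.37], [0.02, 3.11], [-2.88, 2.88]. Speed limits (rad/s): [2.39, 2.39, 3.01, 3.14, 3.14, 3.14].

INTERFACE

Orientations are given as a unit quaternion [x, y, z, w].
In Python, from bench import env, kinematics, monitor, eyes, job gives the robot as it stands. The module is installed in compiled form; this text tells all that it offers. Calls block until the motion is done:
- env.reach(position, orientation): joint-space move of the TCP to a pose.
- env.movel(position, velocity=0.15, frame=None, guard=None): straight line of the TCP; frame=None keeps the orientation; velocity is the mean speed in m/s. With guard (N) it stops when the force on the tool has changed by that much, and returns True; else False.
- env.set_joints(angles): joint-space move.
- env.release() and env.close_gripper(effort=None): open the fingers fully, or close them until they stop; effort is the grip in N (None keeps the last).
- env.hold(seconds).
- kinematics.ik(position, orientation): joint angles nearest the present ones, or None.
- monitor.sense(): the state.
- eyes.grab_frame(name): name is "scene" or "top" or "wrist"; returns a dict with "frame" (400x640x3 uint8, red, green, blue), "mtx" (3x3 intrinsics, pixels), "k1" (the pictures are not rectified: a ray, as slopes to the right and down, at radius r is drawn at 1 + k1 r^2 times it, then the intrinsics apply), "view" (4x4, takes a point from world to camera coordinates). Camera axes: x right, y down, z forward; pixel columns grow to the right and rows downward; lengths in m; the calibration is good to about 2 mm. A picture is of the moment at which its call begins. There is no depth.
A pose or a line that the arm cannot do raises env.MotionError and nothing moves.
- job.hand_in(): hands the job in, once; it reports no verdict.
The state is a dict: "clock": time; "joints": joint angles; "qvel": joint speeds; "joint_efforts": joint torques, N m; "position": TCP position; "ee_rot": TCP orientation; "contact_force": force on the tool from outside, world axes, zero at the start; "ft_torque": the same for the moment, N m; "finger_gap": opening from 0.0 (shut) to 1.0 (fully open).
Only numpy, scipy, OpenCV 4.12 (cv2) and the standard library are available. Lean on these libraries where they do the work, as an engineer would, in place of code of your own. Each camera call takes 0.05 s, during which the arm holds its last target. There are 200 camera calls.

## Working session

There is one attempt and no reset: what is moved stays moved. The work goes in short steps, each a Python script; the robot and the scene stay as the last script left them, time stands still between calls to the robot, and variables do not carry over. Pictures are saved under pics/ and viewed, about 8 in all and at most 12, crops included, and the job is handed in when it is done.

```bash
mkdir -p pics
python3 - <<'E'
from bench import env, kinematics, monitor, eyes, job
import cv2,numpy as np
for n in("scene","top"):
    f=eyes.grab_frame(n); cv2.imwrite(f"pics/{n}0.png",f["frame"][:,:,::-1]); print(n,f["mtx"].tolist(),f["k1"],np.round(f["view"],4).tolist())
s=monitor.sense();print(s["clock"],s["position"],s["ee_rot"],s["contact_force"],env.hold_point_z)
E
```

```text
scene [[434.90587350865934, 0.0, 320.76068699651677], [0.0, 434.90587350865934, 200.18166892362754], [0.0, 0.0, 1.0]] -0.07090083160967 [[0.0221, 0.9995, -0.0223, -0.078], [0.596, -0.0311, -0.8024, -0.2437], [-0.8027, 0.0045, -0.5964, 1.7067], [0.0, 0.0, 0.0, 1.0]]
top [[508.8717919341243, 0.0, 324.10121703879196], [0.0, 508.8717919341243, 215.46618725842097], [0.0, 0.0, 1.0]] -0.15657233981782867 [[-0.009, -0.9999, 0.0074, 0.0445], [-0.9964, 0.0083, -0.0849, 0.5415], [0.0848, -0.0081, -0.9964, 1.6649], [0.0, 0.0, 0.0, 1.0]]
0.1 [0.16544771 0.49802145 0.23080819] [-0.41386885  0.57380991  0.41356769  0.57307637] [-0.11694922 -0.50569997  0.36725367] 0.0187
```

View pics/scene0.png

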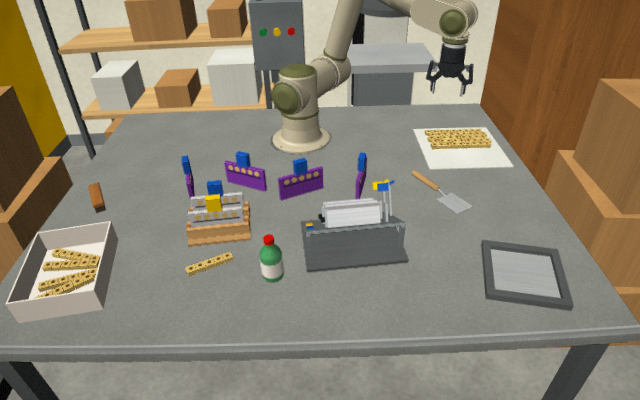

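View pics/top0.png

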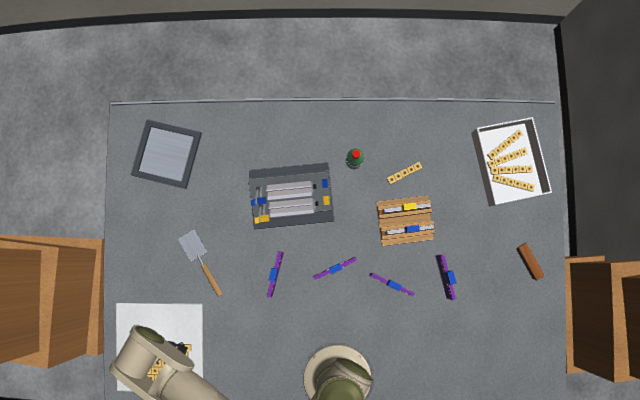

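The scene view shows the stand at about (218,220) and the rack at (355,235). In the top view they are at (405,221) and (291,195). Four blue-handled purple plates stand nearer the robot, at top-view (274,274), (335,268), (391,284) and (447,277), and are decoys. The wanted plates are the grey ones in the stand, with the yellow handle at top-view (410,206) and the blue one at (413,229). I'll confirm this in an enlarged crop.

Run:
```python
import cv2,numpy as np
t=cv2.imread("pics/top0.png");s=cv2.imread("pics/scene0.png")
r=lambda im,x,y,w,h,k:cv2.resize(im[y:y+h,x:x+w],None,fx=k,fy=k,interpolation=cv2.INTER_CUBIC)
a=np.hstack([r(t,242,155,100,75,4),r(t,365,180,80,75,4)])
b=np.hstack([r(s,295,170,120,100,3),r(s,170,150,120,100,3)])
W=max(a.shape[1],b.shape[1]);p=lambda i:cv2.copyMakeBorder(i,0,0,0,W-i.shape[1],0)
cv2.imwrite("pics/crop1.png",np.vstack([p(a),p(b)]));print(W)
```

```text
720
```

View pics/crop1.png

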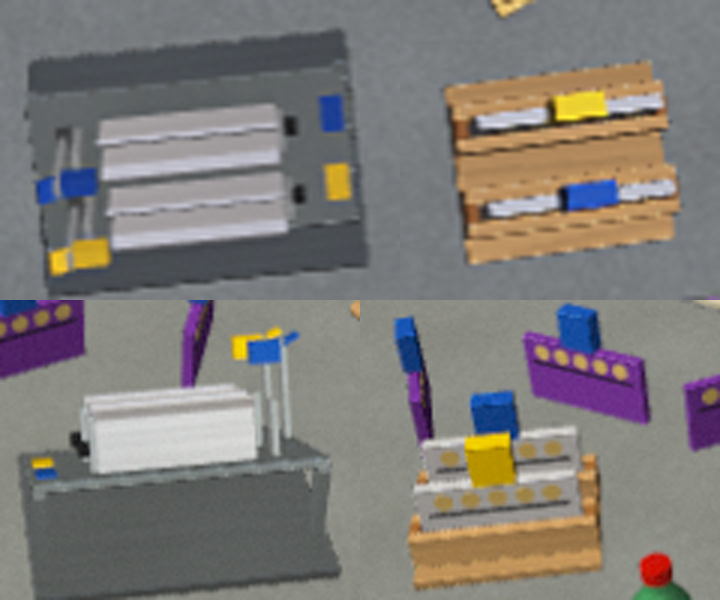

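Confirmed: the two grey plates with gold discs are in the wooden stand, yellow in the far groove and blue in the near one. The rack's latches are at its left end in the top view (+y), and its stripes are at the right end. Next I'll get coarse positions.

```bash
cat > h.py <<'E'
from bench import env, kinematics, monitor, eyes, job
import cv2,numpy as np
from scipy.spatial.transform import Rotation as R
def grab(n,save=None):
    f=eyes.grab_frame(n)
    if save: cv2.imwrite(f"pics/{save}.png",f["frame"][:,:,::-1])
    return f
def undist(f,px):
    K=np.array(f["mtx"]); return cv2.undistortPoints(np.float64(px).reshape(-1,1,2),K,np.array([f["k1"],0,0,0.])).reshape(-1,2)
def ray(f,px):
    V=np.array(f["view"]); d=np.c_[undist(f,px),np.ones(len(np.float64(px).reshape(-1,2)))]
    return -V[:3,:3].T@V[:3,3], d@V[:3,:3]
def onz(f,px,z):
    o,d=ray(f,px); return o+d*((z-o[2])/d[:,2])[:,None]
def tri(f1,p1,f2,p2):
    V1,V2=np.array(f1["view"])[:3],np.array(f2["view"])[:3]
    X=cv2.triangulatePoints(V1,V2,undist(f1,p1).T,undist(f2,p2).T); return (X[:3]/X[3]).T
def proj(f,P):
    V=np.array(f["view"]); r=cv2.Rodrigues(V[:3,:3])[0]
    return cv2.projectPoints(np.float64(P).reshape(-1,1,3),r,V[:3,3],np.array(f["mtx"]),np.array([f["k1"],0,0,0.]))[0].reshape(-1,2)
def blobs(f,col,amin=8):
    h=cv2.cvtColor(f["frame"],cv2.COLOR_RGB2HSV)
    lo,hi={"yellow":((22,150,120),(32,255,255)),"blue":((105,170,60),(118,255,255))}[col]
    m=cv2.inRange(h,lo,hi); out=[]
    for c in cv2.findContours(m,cv2.RETR_EXTERNAL,cv2.CHAIN_APPROX_NONE)[0]:
        a=cv2.contourArea(c)
        if a>=amin: out.append((a,*cv2.minAreaRect(c)))
    return sorted(out,key=lambda o:-o[0])
E
python3 - <<'E'
from h import *
t=grab("top");s=grab("scene")
for n,f in(("top",t),("scene",s)):
  for c in("yellow","blue"):
    for b in blobs(f,c,6): print(n,c,[np.round(v,1).tolist() if not np.isscalar(v) else round(v,1) for v in b])
# coarse handle tops, z=.135 ; stand corners on top (z=.044) from crop px
c=np.array([[446,88],[650,62],[678,236],[470,262]])-[400,0]; c=c/4+[365,180]
print("stand corners",np.round(onz(t,c,.044),3).tolist())
r=np.array([[28,62],[344,30],[368,265],[48,294]])/4+[242,155]
print("rack base corners z0/z.1",np.round(onz(t,r,0.),3).tolist(),np.round(onz(t,r,.1),3).tolist())
R0=R.from_quat(monitor.sense()["ee_rot"]).as_matrix();print(np.round(R0,2).tolist())
E
```

```text
top yellow [60.0, [409.4, 205.9], [6.2, 12.3], 80.5]
top yellow [44.5, [264.0, 218.0], [6.0, 8.0], 90.0]
top yellow [33.0, [325.5, 200.0], [8.0, 5.0], 90.0]
top yellow [15.5, [256.0, 220.0], [6.0, 4.0], 90.0]
top blue [66.0, [273.1, 274.3], [6.5, 12.6], 14.0]
top blue [58.0, [450.9, 277.3], [12.1, 6.1], 76.0]
top blue [57.0, [394.2, 285.1], [13.0, 5.4], 26.6]
top blue [56.5, [335.1, 268.2], [5.8, 11.6], 63.4]
top blue [53.0, [412.3, 228.3], [5.6, 12.2], 82.9]
top blue [39.5, [261.0, 200.0], [6.0, 8.0], 90.0]
top blue [26.5, [324.5, 182.8], [8.3, 4.2], 81.9]
top blue [11.5, [252.5, 202.5], [5.0, 3.0], 90.0]
scene yellow [4401.0, [21.3, 78.7], [162.2, 44.3], 69.3]
scene yellow [219.5, [212.7, 202.9], [17.1, 15.0], 80.5]
scene yellow [37.0, [276.5, 31.5], [7.0, 7.0], 90.0]
scene yellow [28.0, [376.5, 185.5], [7.0, 9.0], 90.0]
scene yellow [11.0, [309.0, 224.0], [2.0, 6.0], 90.0]
scene yellow [7.0, [385.7, 180.4], [2.2, 4.5], 63.4]
scene blue [160.5, [300.0, 166.0], [15.4, 12.9], 84.3]
scene blue [151.5, [214.5, 188.0], [14.0, 15.0], 90.0]
scene blue [150.0, [242.6, 159.5], [16.0, 12.2], 82.9]
scene blue [91.5, [361.7, 161.4], [6.5, 17.4], 6.3]
scene blue [90.0, [185.9, 164.5], [17.9, 6.3], 76.0]
scene blue [54.0, [382.5, 186.5], [7.0, 9.0], 90.0]
scene blue [6.0, [310.0, 227.5], [1.0, 6.0], 90.0]
stand corners [[0.583, -0.133, 0.044], [0.604, -0.303, 0.044], [0.459, -0.323, 0.044], [0.44, -0.15, 0.044]]
rack base corners z0/z.1 [[0.699, 0.294, 0.0], [0.724, 0.025, 0.0], [0.524, 0.007, 0.0], [0.502, 0.276, 0.0]] [[0.682, 0.28, 0.1], [0.705, 0.026, 0.1], [0.517, 0.009, 0.1], [0.496, 0.263, 0.1]]
[[-0.0, -0.95, 0.32], [-0.0, 0.32, 0.95], [-1.0, 0.0, -0.0]]
```

```bash
cat >> h.py <<'E'
def tool(xdir,zdir):
    x=np.float64(xdir);x/=np.linalg.norm(x);z=np.float64(zdir)-np.dot(zdir,x)*x;z/=np.linalg.norm(z)
    return R.from_matrix(np.c_[x,np.cross(z,x),z])
def quat(r): return r.as_quat()
def aimcam(pos,xdir,zdir,T_tc):  # TCP position putting the wrist camera at pos
    r=tool(xdir,zdir); return np.array(pos)-r.as_matrix()@T_tc[:3,3], r.as_quat()
E
python3 - <<'E'
from h import *
f=grab("wrist");s=monitor.sense()
T=np.eye(4);T[:3,:3]=R.from_quat(s["ee_rot"]).as_matrix();T[:3,3]=s["position"]
C=np.linalg.inv(T)@np.linalg.inv(np.array(f["view"]));np.save("Ttc.npy",C);print(np.round(C,3).tolist(),np.round(f["mtx"],1).tolist())
yw=np.radians(6);yd=[-np.sin(yw),np.cos(yw),0]
V=[("wr1",[.56,.19,.42],[0,0,-1]),("wr2",[.47,.10,.42],[.3,0.15,-1]),("ws1",[.50,-.23,.40],[0,0,-1])]
import pickle;out={}
for n,p,x in V:
    for sg in(1,-1):
        q=aimcam(p,x,np.array(yd)*sg,C); j=kinematics.ik(*q); print(n,sg,None if j is None else np.round(j,2).tolist())
E
```

```text
[[-0.001, -0.269, 0.963, -0.143], [-0.0, -0.963, -0.269, 0.068], [1.0, -0.001, 0.001, -0.001], [0.0, 0.0, 0.0, 1.0]] [[292.4, 0.0, 321.1], [0.0, 292.4, 197.0], [0.0, 0.0, 1.0]]
wr1 1 [0.13, 0.6, 0.94, -0.0, 1.59, -1.55]
wr1 -1 [0.13, 0.28, 1.42, -0.0, 1.44, 1.6]
wr2 1 [-0.05, 0.24, 1.43, 0.17, 1.19, -1.78]
wr2 -1 [-0.11, -0.03, 1.85, 0.2, 1.06, 1.27]
ws1 1 [-0.56, 0.49, 1.18, -0.0, 1.48, -2.24]
ws1 -1 [-0.74, 0.22, 1.55, -0.0, 1.37, 0.72]
```

Run:
```python
from h import *
import pickle
C=np.load("Ttc.npy");yw=np.radians(6);yd=-np.array([-np.sin(yw),np.cos(yw),0]);out={}
V=[("wA",[.68,.17,.40],[0,0,-1]),("wB",[.53,.15,.42],[.5,0.05,-.866]),("wS",[.60,-.23,.42],[0,0,-1])]
for n,p,x in V:
    q=aimcam(p,x,yd,C); env.reach(*q); out[n]=grab("wrist",n)
    print(n,monitor.sense()["clock"])
    for c in("yellow","blue"):
        for b in blobs(out[n],c,20): print(n,c,[np.round(v,1).tolist() if not np.isscalar(v) else round(v,1) for v in b])
pickle.dump(out,open("w.pkl","wb"))
a=[cv2.imread(f"pics/{n}.png") for n in("wA","wB")]
cv2.imwrite("pics/AB.png",cv2.resize(np.vstack([a[0][60:360,80:580],a[1][60:360,80:580]]),None,fx=1,fy=1))
```

```text
wA 2.3167
wA yellow [660.5, [251.0, 265.0], [24.0, 30.0], 90.0]
wA yellow [232.5, [424.4, 202.8], [14.2, 22.4], 19.4]
wA yellow [124.0, [628.0, 253.0], [12.0, 22.0], 90.0]
wA blue [848.5, [238.0, 228.5], [27.0, 36.0], 90.0]
wA blue [650.5, [618.5, 314.0], [34.0, 41.0], 90.0]
wA blue [346.0, [438.5, 164.7], [16.3, 27.3], 20.0]
wA blue [231.0, [208.4, 237.1], [16.5, 19.3], 70.3]
wA blue [55.0, [637.0, 380.5], [13.4, 7.8], 45.0]
wA blue [36.0, [517.6, 396.7], [8.0, 6.7], 63.4]
wB 3.125
wB yellow [479.5, [246.5, 269.5], [23.0, 23.0], 90.0]
wB yellow [243.0, [418.3, 233.0], [14.6, 19.1], 4.4]
wB blue [649.5, [234.5, 210.0], [20.0, 35.0], 90.0]
wB blue [317.5, [422.7, 188.5], [14.8, 24.4], 5.2]
wB blue [264.0, [205.7, 212.8], [20.0, 18.8], 83.7]
wS 4.6167
wS yellow [912.5, [315.0, 156.0], [24.0, 40.0], 90.0]
wS yellow [318.5, [109.2, 103.9], [30.4, 13.9], 63.4]
wS blue [981.5, [316.0, 219.0], [28.0, 36.0], 90.0]
wS blue [693.0, [115.8, 285.3], [21.2, 55.0], 71.6]
wS blue [416.0, [84.4, 54.3], [34.9, 14.8], 63.4]
wS blue [407.5, [257.8, 332.4], [26.1, 29.1], 27.9]
wS blue [387.0, [394.6, 326.1], [30.9, 18.0], 66.8]
wS blue [143.0, [3.0, 273.5], [27.0, 6.0], 90.0]
```

View pics/AB.png

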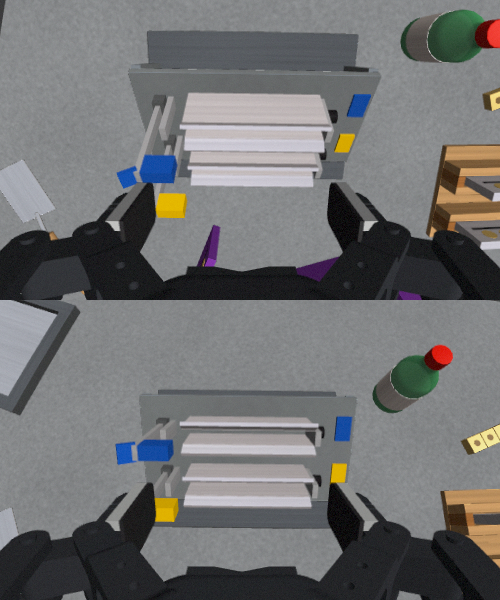

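View pics/wS.png

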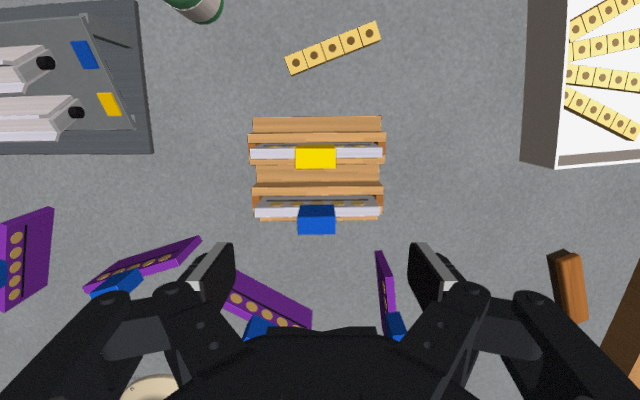

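Both wrist views show the rack and its slots clearly. In the stand view the yellow handle is at (315,157) and the blue one at (316,219), and the plates line up with the image. I'll enlarge the rack to read wall corners.

Run:
```python
import cv2,numpy as np
k=2.85;o=[]
for n,y in(("wA",145),("wB",165)):
    im=cv2.imread(f"pics/{n}.png")[y:y+105,190:470]; o.append(cv2.resize(im,(798,299),interpolation=cv2.INTER_CUBIC))
cv2.imwrite("pics/AB2.png",np.vstack(o))
```

```text
(no output)
```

View pics/AB2.png

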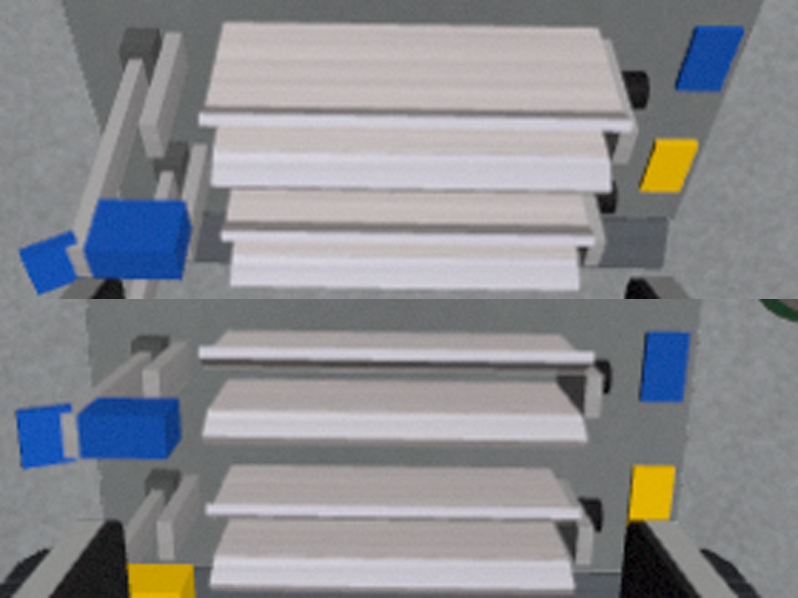

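```bash
cat > m.py <<'E'
from h import *
import pickle
w=pickle.load(open("w.pkl","rb"));A,B,S=w["wA"],w["wB"],w["wS"]
ua=lambda p:np.float64(p)/[2.85,2.848]+[190,145]-.3
ub=lambda p:(np.float64(p)-[0,299])/[2.85,2.848]+[190,165]-.3
pa=ua([[200,118],[633,122],[212,187],[610,192],[222,237],[592,242],[231,287],[578,290],[190,203],[184,277]])
pb=ub([[200,352],[593,358],[203,440],[588,440],[207,510],[578,515],[211,587],[573,587],[180,400],[178,457]])
P=tri(A,pa,B,pb)
st=tri(A,[[438.5,164.7],[424.4,202.8]],B,[[422.7,188.5],[418.3,233.0]])
E
python3 - <<'E'
from m import *
print(np.round(P,4));print("stripes",np.round(st,4), st[0]-st[1],np.linalg.norm(st[0]-st[1]))
print("lens",[np.linalg.norm(P[i]-P[i+1]).round(4) for i in(0,2,4,6)])
yaxs=[(P[i]-P[i+1])/np.linalg.norm(P[i]-P[i+1]) for i in(0,2,4,6)];print(np.round(yaxs,3))
cb=P[:4].mean(0);cy=P[4:8].mean(0);print(cb,cy,np.linalg.norm(cb-cy),(cb-cy)/np.linalg.norm(cb-cy))
# handles: rays onto z=.135 using handle top; image rows
for n,z in(("yellow",.135),("blue",.135)):
    h=cv2.cvtColor(S["frame"],cv2.COLOR_RGB2HSV)
    b=[b for b in blobs(S,n,500)if abs(b[1][0]-315)<10][0];print(n,b)
E
```

```text
[[0.6112 0.2191 0.139 ]
 [0.6243 0.0793 0.1369]
 [0.5827 0.2167 0.1232]
 [0.5965 0.0781 0.1259]
 [0.5589 0.2141 0.11  ]
 [0.5714 0.0762 0.1095]
 [0.5313 0.2117 0.0942]
 [0.5455 0.0738 0.0961]
 [0.5889 0.2177 0.1582]
 [0.5687 0.2147 0.1678]]
stripes [[0.6417 0.0355 0.082 ]
 [0.5907 0.0326 0.0582]] [0.05104586 0.00295711 0.02379856] 0.05639854072573704
lens [np.float64(0.1404), np.float64(0.1393), np.float64(0.1385), np.float64(0.1387)]
[[-0.093  0.996  0.015]
 [-0.099  0.995 -0.019]
 [-0.09   0.996  0.003]
 [-0.103  0.995 -0.014]]
[0.60370098 0.14827932 0.131238  ] [0.55174497 0.14395324 0.10243538] 0.05956284474186828 [0.87228889 0.07263049 0.48356686]
yellow (912.5, (315.0, 156.0), (24.0, 40.0), 90.0)
blue (981.5, (316.0, 219.0), (28.0, 36.0), 90.0)
```

```bash
cat >> m.py <<'E'
psi=np.radians(5.4);c,s=np.cos(psi),np.sin(psi)
Rc=np.c_[[.8660*c,.8660*s,.5],[-s,c,0],[-.5*c,-.5*s,.8660]]
cb=P[:4].mean(0);cy=P[4:8].mean(0);m=(cb+cy)/2-.056*Rc[:,2]
SY,SB=m-.03*Rc[:,0],m+.03*Rc[:,0]
E
python3 - <<'E'
from m import *
print("SY",SY.round(4),"SB",SB.round(4))
print("lips in yellow frame mm\n",np.round((P[:8]-SY)@Rc*1000,1))
print("blue hook in blue frame",np.round((P[8:]-SB)@Rc*1000,1))
yh=tri(A,[[266.5,254],[266.5,277]],B,[[257.7,259],[257.7,281]]);print("yellow hook in Y frame",np.round((yh-SY)@Rc*1000,1))
print("stripes in Y frame",np.round((st-SY)@Rc*1000,1))
h=cv2.cvtColor(S["frame"],cv2.COLOR_RGB2HSV)
for n,(cx,cy_),lo,hi in(("yellow",(315,156),(22,150,80),(32,255,255)),("blue",(316,219),(105,170,40),(118,255,255))):
    m_=cv2.inRange(h,lo,hi)[cy_-30:cy_+30,cx-40:cx+40]
    ys,xs=np.nonzero(m_);x0,x1,y0,y1=xs.min()+cx-40,xs.max()+cx-40,ys.min()+cy_-30,ys.max()+cy_-30
    r=m_[y1-cy_+30-3];rx=np.nonzero(r)[0]+cx-40
    print(n,x0,x1,y0,y1,"low-row cols",rx.min(),rx.max())
    print(" near top corners z.135",np.round(onz(S,[[rx.min()-.5,y1+.5],[rx.max()+.5,y1+.5]],.135),4).tolist()," far bottom z.09",np.round(onz(S,[[(x0+x1)/2,y0-.5]],.09),4).tolist())
# stand top corners (z=.044)
print(np.round(onz(S,[[252,116],[382,116],[386,218],[249,211]],.044),4).tolist())
E
```

```text
SY [0.5797 0.1463 0.0533] SB [0.6315 0.1512 0.0833]
lips in yellow frame mm
 [[ 75.9  69.5  55.1]
 [ 74.7 -70.9  53.3]
 [ 43.2  69.8  55.7]
 [ 45.2 -69.5  57.7]
 [ 15.9  69.5  56.2]
 [ 15.2 -69.   56.1]
 [-16.1  69.6  56.4]
 [-14.1 -69.   57.5]]
blue hook in blue frame [[  6.2  70.2  82.9]
 [ -6.7  69.2 101.3]]
yellow hook in Y frame [[  5.5  69.   82.2]
 [ -7.4  66.9 101.2]]
stripes in Y frame [[  58.8 -116.1   -0.8]
 [   2.6 -114.3    4.1]]
yellow 295 335 144 168 low-row cols 295 335
 near top corners z.135 [[0.5472, -0.2093, 0.135], [0.5515, -0.2495, 0.135]]  far bottom z.09 [[0.5695, -0.2264, 0.09]]
blue 298 334 205 233 low-row cols 298 334
 near top corners z.135 [[0.4788, -0.218, 0.135], [0.4829, -0.2566, 0.135]]  far bottom z.09 [[0.4988, -0.2347, 0.09]]
[[0.5911, -0.1442, 0.044], [0.6081, -0.3055, 0.044], [0.4756, -0.3323, 0.044], [0.4659, -0.1457, 0.044]]
```

The rack model fits well: slots 59.6 mm apart, slope 29° and lip height 56 mm. The grooves measure 69.9 mm apart at 6.6° yaw. Starting with the yellow plate.

```bash
cat > go.py <<'E'
from m import *
SPSI=np.radians(6.5)
HND={"yellow":np.array([.5594,-.228]),"blue":np.array([.490,-.236])}
SL={"yellow":SY,"blue":SB}
QS=quat(tool([0,0,-1],[np.sin(SPSI),-np.cos(SPSI),0])); QC=quat(tool(-Rc[:,2],-Rc[:,1]))
DZ=.081  # TCP above plate bottom
def w(col,x,y,b): return SL[col]+Rc@np.array([x,y,b+DZ])   # b: plate bottom above slot floor
def loc(col):
    return np.round(((np.array(monitor.sense()["position"])-SL[col])@Rc-[0,0,DZ])*1000,2)
def st_(msg,col="yellow"):
    s=monitor.sense();print(msg,"t",round(s["clock"],2),"loc",loc(col),"Fc",np.round(np.array(s["contact_force"])@Rc,2),"gap",round(s["finger_gap"],3))
def pick(col):
    p=np.r_[HND[col],0]
    env.reach(p+[0,0,.175],QS); env.movel(p+[0,0,.01+DZ],velocity=.12,guard=15); st_("at handle",col)
    env.close_gripper(60); st_("closed",col)
    env.movel(p+[0,0,.22],velocity=.2); st_("lifted",col)
    print("pos",monitor.sense()["position"])
def feel(col):
    env.reach(w(col,0,-22,130) if 0 else w(col,0,-.022,.14),QC)
    env.movel(w(col,0,-.022,.092),velocity=.12); env.hold(.2); st_("pre",col)
    print("hit",env.movel(w(col,0,.012,.092),velocity=.02,guard=2)); st_("felt",col)
E
python3 - <<'E'
from go import *
print(np.round(kinematics.ik(w("yellow",0,-.022,.14),QC),2),np.round(kinematics.ik(w("yellow",0,0,0),QC),2),np.round(kinematics.ik(w("blue",0,0,0),QC),2))
pick("yellow"); feel("yellow"); grab("wrist","felt_y"); grab("scene","scene_y")
E
```

```text
[-0.04 -0.04  1.97  0.11  0.7   1.37] [0.03 0.3  1.94 0.08 0.38 1.44] [0.04 0.35 1.77 0.06 0.5  1.48]
at handle t 5.97 loc [ -28.23 -371.15  -19.87] Fc [-0.27  0.01  0.9 ] gap 1.002
closed t 6.46 loc [ -28.78 -370.73  -20.35] Fc [0.97 1.81 4.07] gap 0.464
lifted t 7.25 loc [  33.89 -370.37   89.76] Fc [-2.21  0.09 -3.24] gap 0.46
pos [ 0.55880529 -0.22769067  0.21817292]
pre t 9.33 loc [  0.51 -22.08  92.63] Fc [-1.87 -0.13 -2.57] gap 0.462
hit True
felt t 10.3 loc [-0.72 -4.13 91.61] Fc [-0.77 -3.76 -3.01] gap 0.464
```

Run:
```python
from go import *
c="yellow"
env.movel(w(c,0,-.014,.092),velocity=.05); env.hold(.3); st_("back")
for k in range(14):
    env.movel(w(c,0,-.012+.0012*k,.092),velocity=.01); st_(k)
    s=monitor.sense()
    if (np.array(s["contact_force"])@Rc)[1]<-4.6: break
```

```text
back t 11.05 loc [ -0.11 -13.83  91.95] Fc [-1.77  0.74 -2.89] gap 0.462
0 t 11.4 loc [-4.000e-02 -1.189e+01  9.198e+01] Fc [-1.96 -0.34 -3.38] gap 0.459
1 t 11.67 loc [-1.000e-02 -1.075e+01  9.200e+01] Fc [-1.   -1.31 -3.24] gap 0.466
2 t 11.93 loc [-2.000e-02 -9.570e+00  9.196e+01] Fc [-2.08  0.2  -3.68] gap 0.461
3 t 12.2 loc [-1.00e-02 -8.33e+00  9.20e+01] Fc [-1.42 -0.68 -2.72] gap 0.457
4 t 12.47 loc [-3.000e-02 -7.130e+00  9.199e+01] Fc [-1.5  -0.01 -2.87] gap 0.459
5 t 12.73 loc [ 1.000e-02 -5.950e+00  9.199e+01] Fc [-2.16 -1.05 -3.28] gap 0.46
6 t 13.0 loc [ 5.000e-02 -4.850e+00  9.201e+01] Fc [-2.53 -1.39 -3.4 ] gap 0.461
7 t 13.27 loc [ 0.12 -3.73 92.06] Fc [-1.8  -2.75 -1.19] gap 0.463
8 t 13.53 loc [ 0.16 -2.41 92.07] Fc [-1.7  -3.65 -0.66] gap 0.46
9 t 13.8 loc [ 9.000e-02 -1.170e+00  9.202e+01] Fc [-1.07 -4.24 -1.05] gap 0.459
10 t 14.07 loc [7.000e-02 4.000e-02 9.201e+01] Fc [-1.47 -3.43 -1.14] gap 0.463
11 t 14.33 loc [1.000e-02 1.230e+00 9.198e+01] Fc [-1.85 -4.62 -0.86] gap 0.464
```

View pics/felt_y.png

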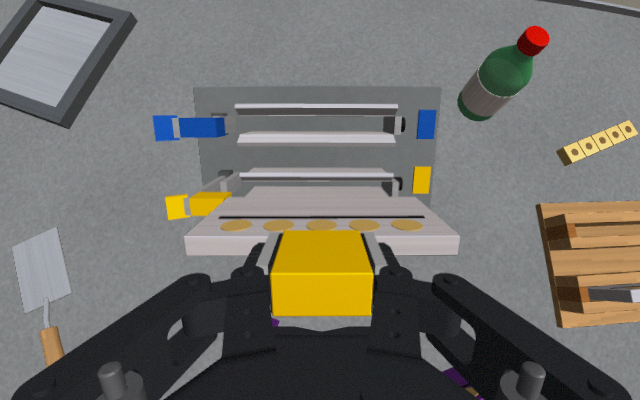

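The plate is held squarely, with its top edge at rows 235–250 and the yellow hook at (205,205). The forces put contact at y ≈ -4.7 mm, so the shoe offset is about +7.3 mm.

```bash
cat >> go.py <<'E'
def insert(col,y):
    env.movel(w(col,0,y,.092),velocity=.04); st_("aside",col)
    for b,g in((.058,15),(.040,15),(.006,25)):
        h=env.movel(w(col,0,y,b),velocity=.06,guard=g); st_(f"b{b} hit {h}",col)
        if h: return False
    h=env.movel(w(col,0,y,-.003),velocity=.02,guard=20); st_(f"home hit {h}",col)
    return True
E
python3 - <<'E'
from go import *
print(insert("yellow",.0073))
grab("scene","ins_y")
E
```

```text
aside t 14.63 loc [3.000e-02 7.300e+00 9.199e+01] Fc [-2.2  -4.74 -0.59] gap 0.458
b0.058 hit False t 15.35 loc [-0.54  7.06 57.49] Fc [-1.82 -4.99 -5.83] gap 0.461
b0.04 hit False t 15.8 loc [-0.29  7.13 39.61] Fc [-1.4  -4.76 -5.29] gap 0.462
b0.006 hit False t 16.52 loc [-0.9   7.33  4.75] Fc [  2.32  -0.41 -26.47] gap 0.46
home hit True t 16.82 loc [-1.96  7.4   1.03] Fc [-1.74 -0.5  -3.53] gap 0.461
True
```

Run:
```python
from go import *
env.hold(.2); st_("rest")
for b in(.001,-.0005,-.002,-.0035):
    h=env.movel(w("yellow",0,.0073,b),velocity=.02,guard=15); env.hold(.15); st_(f"{b} {h}")
    if h: break
grab("wrist","y_home");grab("scene","y_home_s")
a=cv2.imread("pics/y_home.png")[60:360];b=cv2.resize(cv2.imread("pics/y_home_s.png")[150:275,280:440],None,fx=2.4,fy=2.4,interpolation=cv2.INTER_CUBIC)
b=cv2.copyMakeBorder(b,0,0,0,640-b.shape[1],0);cv2.imwrite("pics/y_home2.png",np.vstack([a,b]))
```

```text
rest t 17.07 loc [-2.    7.14  1.08] Fc [-0.87  0.7  -4.22] gap 0.461
0.001 False t 17.48 loc [-0.18  7.29  0.94] Fc [-2.75  0.2  -3.29] gap 0.46
-0.0005 False t 17.88 loc [ 0.05  7.27 -0.46] Fc [-1.95 -1.46 -0.07] gap 0.458
-0.002 False t 18.27 loc [ 0.87  7.07 -0.83] Fc [-4.41 -4.45 21.6 ] gap 0.462
-0.0035 False t 18.68 loc [ 1.98  7.08 -1.15] Fc [-6.59 -5.89 40.55] gap 0.463
```

View pics/y_home2.png

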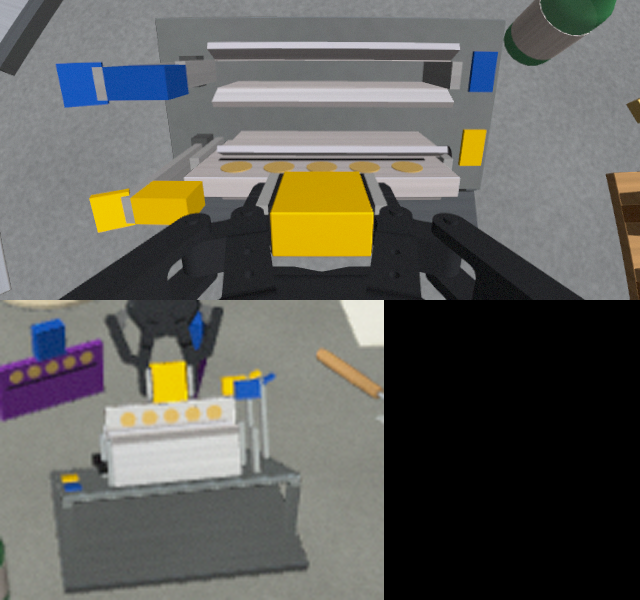

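The yellow plate is on the floor: 40 N pressing at b ≈ -1 mm. The hook's right edge at (204,200) overlaps the plate's end at (187,180). Releasing, then on to the blue plate.

Run:
```python
from go import *
env.movel(w("yellow",0,.0073,.0),velocity=.03); st_("relaxed")
env.release(); st_("open")
print(env.movel(w("yellow",0,.0073,.06),velocity=.08,guard=12)); st_("up")
env.movel(w("yellow",0,.0,.15),velocity=.25)
pick("blue")
c="blue"
env.reach(w(c,0,-.022,.14),QC); env.movel(w(c,0,-.022,.092),velocity=.12); env.movel(w(c,0,-.0105,.092),velocity=.06); env.hold(.3); st_("pre",c)
for k in range(13):
    env.movel(w(c,0,-.009+.0012*k,.092),velocity=.01)
    F=[]
    for i in range(4): env.hold(.03);F.append((np.array(monitor.sense()["contact_force"])@Rc)[1])
    print(k,loc(c),round(np.mean(F),2))
    if np.mean(F)<-4: break
st_("felt",c);grab("wrist","b_felt")
```

```text
relaxed t 19.04 loc [-0.09  7.31 -0.14] Fc [-1.46  0.17 -2.61] gap 0.46
open t 19.56 loc [ 0.09  7.3  -0.01] Fc [ 0.6   0.85 -0.  ] gap 0.996
False
up t 20.46 loc [-0.26  7.27 59.67] Fc [ 0.18 -0.22 -0.44] gap 0.998
at handle t 23.23 loc [-148.91 -372.3    14.75] Fc [-0.03  0.79 -0.23] gap 1.0
closed t 23.73 loc [-149.19 -372.41   14.56] Fc [2.65 0.55 4.78] gap 0.459
lifted t 24.52 loc [ -86.6  -371.62  124.73] Fc [-3.69  0.1  -4.85] gap 0.462
pos [ 0.48935828 -0.23551276  0.21820761]
pre t 27.05 loc [ 4.000e-02 -1.070e+01  9.205e+01] Fc [-1.82  0.39 -3.8 ] gap 0.463
0 [-1.000e-02 -8.970e+00  9.197e+01] -0.19
1 [ 1.00e-02 -7.79e+00  9.20e+01] -0.37
2 [-0.   -6.6  91.99] 0.05
3 [-1.000e-02 -5.410e+00  9.198e+01] 0.49
4 [ 1.00e-02 -4.19e+00  9.20e+01] 0.06
5 [ 4.000e-02 -3.160e+00  9.201e+01] -2.43
6 [ 0.1  -1.89 92.06] -3.43
7 [ 8.000e-02 -6.200e-01  9.203e+01] -4.21
felt t 30.28 loc [ 8.000e-02 -6.200e-01  9.203e+01] Fc [-2.35 -3.73 -2.57] gap 0.461
```

Run:
```python
from go import *
c="blue"; y=.008
if insert(c,y):
    env.hold(.2); st_("rest",c)
    for b in(.001,-.0005,-.002,-.0035):
        env.movel(w(c,0,y,b),velocity=.02,guard=25); env.hold(.15); st_(b,c)
        if (np.array(monitor.sense()["contact_force"])@Rc)[2]>25: break
grab("wrist","b_home");grab("scene","b_home_s")
a=cv2.imread("pics/b_home.png")[60:360];b=cv2.resize(cv2.imread("pics/b_home_s.png")[150:275,280:440],None,fx=2.4,fy=2.4,interpolation=cv2.INTER_CUBIC)
b=cv2.copyMakeBorder(b,0,0,0,640-b.shape[1],0);cv2.imwrite("pics/b_home2.png",np.vstack([a,b]))
```

```text
aside t 30.7 loc [ 0.13  7.97 92.05] Fc [-2.38 -5.12 -1.09] gap 0.46
b0.058 hit False t 31.42 loc [-0.52  7.71 57.44] Fc [-3.11 -4.36 -6.63] gap 0.462
b0.04 hit False t 31.87 loc [-0.24  7.86 39.65] Fc [-2.23 -5.12 -7.3 ] gap 0.461
b0.006 hit False t 32.58 loc [-0.07  7.97  5.87] Fc [-2.74 -4.57 -6.28] gap 0.461
home hit True t 32.98 loc [ 0.06  8.66 -0.82] Fc [-0.59  0.48  4.46] gap 0.462
rest t 33.18 loc [ 0.03  8.67 -0.81] Fc [-0.75  1.87  7.13] gap 0.459
0.001 t 33.67 loc [-0.39  8.    0.73] Fc [-1.8  -0.87 -4.46] gap 0.462
-0.0005 t 34.07 loc [-0.08  8.   -0.57] Fc [-1.56  0.16 -3.83] gap 0.459
-0.002 t 34.47 loc [ 0.73  7.97 -0.86] Fc [-5.18 -1.54 12.28] gap 0.462
-0.0035 t 34.87 loc [ 1.97  7.98 -1.12] Fc [-6.4  -2.2  25.64] gap 0.457
```

View pics/b_home2.png

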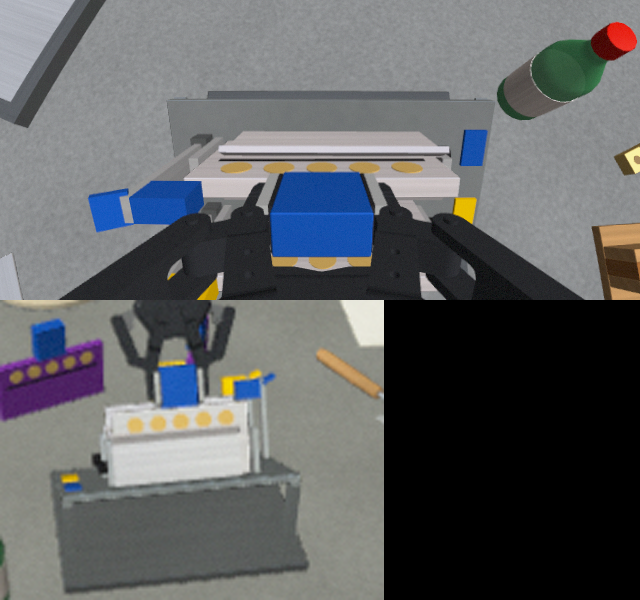

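The blue plate sits the same way: its end is at (187,180) and the hook reaches in over the shoulder to x = 203. Next I'll release, retract clear and check both slots from a picture before handing in.

Run:
```python
from go import *
c="blue"
env.movel(w(c,0,.008,.0),velocity=.03); env.release(); st_("open",c)
print(env.movel(w(c,0,.008,.06),velocity=.08,guard=12)); st_("up",c)
env.movel(w(c,0,.0,.13),velocity=.2)
C=np.load("Ttc.npy"); q=aimcam(SB+Rc@[.0,.02,.34],-Rc[:,2],-Rc[:,1],C); env.reach(*q); env.hold(.3)
f=grab("wrist","end"); s=grab("scene","end_s")
for n,S0 in(("yellow",SY),("blue",SB)):
    k=7.3e-3 if n=="yellow" else 8e-3
    # predicted: handle-top centre, hook inner top edge (closed)
    print(n,"pred handle top corners",np.round(proj(f,[S0+Rc@[x,k+y,.125] for x,y in((-.01,-.02),(.01,-.02),(.01,.02),(-.01,.02))])).tolist(),"hook inner top",np.round(proj(f,[S0+Rc@[x,.063+k,.1025] for x in(-.007,.007)])).tolist())
    for b in blobs(f,n,80): print("  ",np.round(b[0]),np.round(b[1]),np.round(b[2]),round(b[3]))
print(monitor.sense()["clock"])
a=cv2.imread("pics/end.png")[0:330];b=cv2.resize(cv2.imread("pics/end_s.png")[160:250,160:440],None,fx=2.85,fy=2.85,interpolation=cv2.INTER_CUBIC)[:,:798]
a=cv2.copyMakeBorder(a,0,0,0,798-640,0);b=cv2.copyMakeBorder(b,0,0,0,798-b.shape[1],0);cv2.imwrite("pics/end2.png",np.vstack([a,b]))
```

```text
open t 35.75 loc [0.15 8.   0.03] Fc [-0.78  0.25  0.14] gap 0.999
False
up t 36.65 loc [-0.31  7.98 59.64] Fc [ 0.89 -0.14 -0.26] gap 1.003
yellow pred handle top corners [[361.0, 210.0], [362.0, 185.0], [309.0, 185.0], [310.0, 210.0]] hook inner top [[260.0, 199.0], [259.0, 182.0]]
   1758.0 [336. 195.] [36. 51.] 90
   656.0 [246. 188.] [20. 36.] 90
   350.0 [434. 170.] [16. 26.] 6
   318.0 [217. 191.] [22. 20.] 87
blue pred handle top corners [[363.0, 131.0], [364.0, 102.0], [308.0, 102.0], [308.0, 131.0]] hook inner top [[255.0, 126.0], [254.0, 108.0]]
   1420.0 [336. 122.] [27. 55.] 90
   972.0 [492. 390.] [53. 27.] 31
   626.0 [240. 118.] [17. 38.] 90
   364.0 [439. 117.] [15. 26.] 5
   320.0 [208. 118.] [22. 20.] 87
37.9417
```

View pics/end2.png

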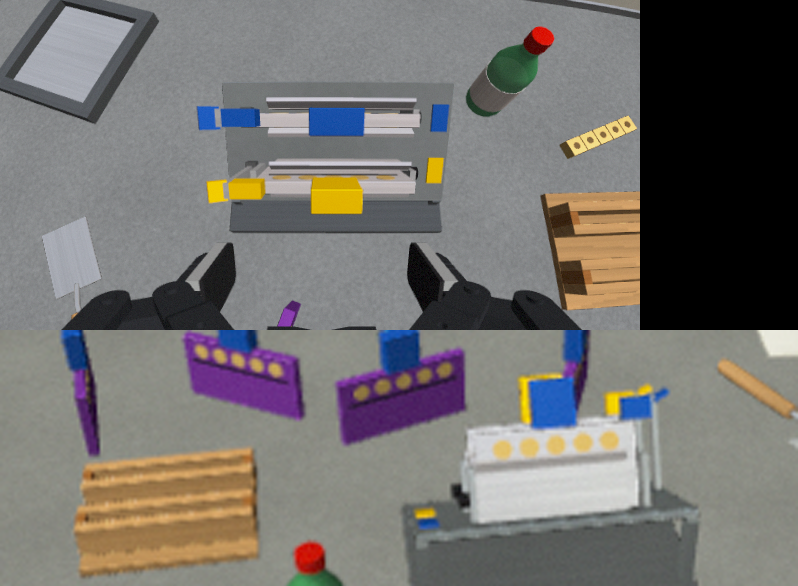

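The plates sit fully down, both hooks lie closed over the +y shoulders, and the stand is empty. The bystanders look untouched and the arm is clear of everything. Handing in.

```bash
python3 -c "
from h import *
print(job.hand_in(), monitor.sense()['clock'])"
```

```text
the job is handed in; nothing more can be done
the job is handed in; nothing more can be done
```

Both plates are in the slots of their own colour, and I handed the job in at about 38 s of the 66 s allowed. I felt for each hook, pushed it aside with the plate's edge, then slid the plate down and pressed it onto the slot floor (about 40 N for yellow, 26 N for blue).

**Last checks that passed:**
- **Depth:** each plate met the floor with the tool within about 1 mm of the calculated depth.
- **Latches:** the sideways push from each hook dropped from about 5 N to about 0 as it snapped over. In the final picture both hooks lie over the plates' shoulders.
- **Release:** the hand opened and withdrew without contact, and ended clear of everything.
- **Bystanders:** the final view shows the bottle and the brick strip undisturbed. The spatula is only partly in view, with no sign of movement. I did not measure any of them.

**Checks that disagreed:**
- **Shoe offset:** by feel it was +7.3 mm (yellow) and +8.0 mm (blue), but the pictures put both about 2–3 mm less. This fits within the 3 mm end clearance, and both plates went down freely.
- **Blue plate:** its handle appears 2–3 mm towards the robot from where I predicted, probably because the plate rests against the lower slot wall. The limit is 4 mm.
- **Yellow pressing stop:** the force guard tripped early on the first press, from a force jump at about 5 mm above the floor when the latch snapped. I pressed again and it reached the floor.

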